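# Hold a new drawer pull on the tool chest for fastening

### The arm

A 6-joint arm with a two-finger parallel gripper is mounted at the origin on the work surface. World frame = base frame: x ahead of the robot, y to its left, z up, the work surface at z = 0. Lengths are in m, angles in rad, forces in N, time in s.
With the tool pointing down it reaches from about 0.375 to 0.75 m from the base axis. Payload 9 kg.
Tool frame: the origin (TCP) lies midway between the tips of the shut fingers; the grasp point (between the pads) lies 19 mm behind it; x points along the fingers, y is the direction in which the jaws open and shut, and the axes are right-handed (so a half turn about x gives the same grasp; the last joint's range is limited). The gripper opens to 85 mm and grips with 20 to 120 N. Pads are 22 mm wide; open, the fingers measure 114 mm over their backs; the gripper's body (76 mm by 85 mm) begins 54 mm behind the grasp point. The pads swing forward as they close: fully open they stand 13 mm farther back than shut.
Start: joints at [1, 0.104, 0.097, 1.564, 0, 1.353], TCP at [0.207, 0.563, 0.231] pointing down, gripper open.
Joint ranges: [-2.99, 2.99], [-0.84, 1.86], [-1.1, 1.16], [-1.84, 2.11], [-1.51, 1.56], [-3.14, 3.14]. Speed limits (rad/s): [2.22, 2.22, 2.57, 3.14, 3.14, 3.14].

### API

Orientations are given as a unit quaternion [w, x, y, z].
In Python, from rig import sense, capture, r, search_frame, landmark_of gives the robot as it stands.
- The arm moves only by the tool carry_out, never from a script. Its argument "targets" is a list that holds one entry, the list of rows, each a list of 7 numbers: the shift along the world's x, y, z in cm, then the turn, a rotation vector about the world's x, y, z in degrees, then the finger opening in cm, from 0 to 8.54. A call has 1 to 20 rows; each row shifts and turns the commanded pose from where the row before left it; what a row does not reach is not made up. A row lasts 1/10 s, in which the tool goes at most 50 mm and 8.59 degrees, less where a joint would pass 70% of its speed; a pose out of reach is approached as far as the arm can. A call is refused whole if a number of a shift passes 5 or a number of a turn 8.59, either way. A call with a gripper value outside its range is refused whole. The fingers move at their own pace and stop on an object; "squeeze" is the grip in N (left out, the last holds). Time passes only in rows, so rows that do not move let the fingers close. It gives the time, the measured TCP pose, the force and the opening at its end, in the units of the state.
- sense(): the state, without advancing time (a new reading comes with each control period).
- capture(name): name is "side" or "top"; returns a dict with "pixels" (420x560x3 uint8, red, green, blue), "camera_matrix" (3x3 intrinsics, pixels), "R" (3x3) and "t" (3): a world point X has camera coordinates R X + t. Camera axes: x right, y down, z forward; pixel columns grow to the right and rows downward; lengths in m; the calibration is good to about 2 mm. A picture is of the moment at which its call begins. There is no depth.
- r.hand_in(): hands the job in, once; it reports no verdict.
Trained networks look in the newest picture that a camera, given by its name, has taken for a name from the list of things; names that differ only in an ending like _2 or _b are one class to them, and where a whole thing is asked for, a point or a joint stands for the part that bears it (a point fixed in the world has none). Each returns a list of dicts, best first, with "confidence" (0 to 1); they miss things now and then, are a little off and sometimes report something else, mostly with a low value. They report only what shows in the picture. A call takes as long as a camera call. They do not tell look-alikes from the thing itself.
- search_frame(camera, thing): "xyz" ([x, y, z] in m, in world coordinates, good to about 4 mm: the middle of the surface that is visible of it).
- landmark_of(camera, thing): "xyz" ([x, y, z] in m, in world coordinates, good to about 4 mm: a listed point, or the origin of a listed thing).
The state is a dict: "time_s": time; "joint_positions": joint angles; "qvel": joint speeds; "tau": joint torques, N m; "tool_pos": TCP position; "tool_rot": TCP orientation; "wrist_force": force on the tool from outside, world axes, zero at the start; "ft_torque": the same for the moment, N m; "finger_gap": finger opening in m.
Only numpy, scipy, OpenCV 4.12 (cv2) and the standard library are available. Lean on these libraries where they do the work, as an engineer would, in place of code of your own. Each camera call takes 0.05 s, during which the arm holds its last target.

### The job

The drawer of the small red tool chest on the bench has been left pulled out: first push it fully home until it clicks into its detent, flush with the chest. Then pick up the new drawer pull by its wooden grip and press its steel plate flat and upright against the drawer front, wholly inside the bare-metal patch where the old pull sat, with a steady push of about 12 newtons (the weight of a full one-litre bottle) so that a mate can fasten it. Finish while still holding it pressed there; do not let go, and leave the tin, the hammer and the spanner where they are.

Things in the scene. Friction and masses are not known exactly. Their poses are not given: they have to be found in the camera images.
- drawer (a joint): How far the drawer is pulled out of the chest, in m: 0 is home, grows as it opens along the chest's +x, at most 0.15. It slides with about 1 N of friction; from 17 mm on a sprung detent ball resists (about 3 N in all), and from about 6 mm it snaps the drawer home and keeps it there.
- buffer (a joint): How far the drawer runners are pressed in against their sprung buffers at the back of the chest, in m: 0 when nobody pushes, at most 0.020. The home drawer gives way only above 3 N, then 1 mm for each further newton (0.009 at 12 N), and comes back when released.
- patch (a point): Centre of the bare-metal patch on the red drawer front; moves with the drawer. The point lies on the front face, 76 mm above the bench. x points out of the drawer front (horizontal, away from the robot), y along the front, z up. The patch is 108 mm wide (y) and 64 mm high (z). The flat drawer front is 236 mm wide and reaches from 26 to 112 mm above the bench, without any handle.
- chest: Red steel tool chest fixed to the bench, 250 mm wide (y), 200 mm deep, 116 mm high (118 mm with the black mat on its top); it faces away from the robot. Origin: at bench level under the middle of its front face, x out of the front (the drawer opens that way), z up. The drawer front is flush with the chest's front face when home, and sinks into the chest when pressed harder. It carries the drawer.
- pull_grip (a point): Centre of the wooden grip of the new drawer pull, which stands upright and loose on the bench, 0.24 kg: a block 60 mm deep (x), 16 mm wide (y), 46 mm high (z, the point is 23 mm above its underside). The steel back plate is on the -x end of the grip. To grip it, close on the two faces across y. To mount it, its x, y, z point like those of the patch.
- pull_face (a point): Middle of the flat mounting face of the pull, 35 mm from the grip's centre towards -x and at the same height. The steel plate is 90 mm wide (y), 46 mm high (z) and 5 mm thick; the axes are those of the pull.
- pull: The new drawer pull itself; origin 23 mm below the grip's centre, in the plane of its underside; same axes as the grip.
- tin: Bystander: closed steel tin, 72 mm across and 100 mm high, standing on the bench; origin at the centre of its underside.
- hammer: Bystander: hammer lying flat along y on the bench beyond the drawer.
- spanner: Bystander: spanner lying flat along y on the bench, beyond and to the right of the drawer.
Not all that is in view belongs to the job. Leave any blue or turquoise look-alike of the pull alone.

How it is judged:
By the outcome, as a careful person would: the job done as asked, in the order asked, and still so for the second after the job is handed in, while the arm keeps its last pose, push and grip.
It also fails if it takes over 58 s, if anything falls off the work surface, if the arm or the gripper's body presses on something with over 40 N, if the wrist force passes 120 N, or if a joint passes its speed limit or range.

## Working session

There is one attempt and no reset: what is moved stays moved. The work goes in short steps, Python scripts to look and compute and a tool call to move; the robot and the scene stay as the last step left them, time stands still between calls to the robot, and variables do not carry over. Pictures are saved under pics/ and viewed, and the job is handed in when it is done.

Besides the shell and the picture viewer there is one more tool, called as a command line: name --argument value ..., lists and objects as JSON in quotes. carry_out: Moves the arm, as the interface text tells. Its arguments: {"type":"object","properties":{"targets":{"type":"array"},"squeeze":{"type":"number"}},"required":["targets"]}

```bash
ls; mkdir -p pics; python3 - <<'E'
from rig import sense, capture, r, search_frame, landmark_of
import cv2,numpy as np
s=sense();print({k:np.round(v,3).tolist() for k,v in s.items()})
for c in("side","top"):
    d=capture(c);cv2.imwrite(f"pics/{c}0.png",d["pixels"][:,:,::-1]);print(c,(-np.array(d["R"]).T@d["t"]).round(3),np.round(d["R"],2).tolist())
    for n in["patch","pull_grip","pull_face","pull","chest","drawer","tin","hammer","spanner"]:
        for f in(landmark_of,search_frame):
            try:print(c,n,f.__name__,[(np.round(q["xyz"],3).tolist(),round(q["confidence"],2)) for q in f(c,n)])
            except Exception as e:print(c,n,f.__name__,e)
print(sense()["time_s"])
E
```

```text
pics
{'time_s': 0.0, 'joint_positions': [1.0, 0.105, 0.096, 1.564, 0.0, 1.353], 'qvel': [0.0, -0.001, -0.0, -0.002, -0.001, -0.001], 'tau': [-0.002, -55.693, 50.365, 0.017, -0.0, 0.0], 'tool_pos': [0.207, 0.563, 0.231], 'tool_rot': [0.696, 0.124, 0.696, -0.125], 'wrist_force': [-0.368, -0.174, -0.05], 'ft_torque': [0.031, -0.016, -0.006], 'finger_gap': 0.086}
side [ 0.67  -1.176  0.861] [[0.99, 0.14, 0.01], [0.08, -0.56, -0.83], [-0.11, 0.82, -0.56]]
side patch call [([0.51, -0.068, 0.074], 0.73), ([0.645, -0.276, 0.002], 0.37)]
side patch call [([0.475, -0.066, 0.061], 0.59), ([0.5, 0.3, 0.064], 0.23)]
side pull_grip call [([0.354, -0.276, 0.02], 0.83), ([0.565, -0.446, 0.023], 0.74), ([0.493, -0.344, 0.027], 0.56)]
side pull_grip call [([0.358, -0.266, 0.032], 0.77), ([0.567, -0.48, 0.037], 0.7), ([0.488, -0.351, 0.037], 0.55)]
side pull_face call [([0.56, -0.485, 0.022], 0.88), ([0.366, -0.249, 0.021], 0.64)]
side pull_face call [([0.363, -0.267, 0.032], 0.79), ([0.488, -0.356, 0.031], 0.73), ([0.563, -0.484, 0.028], 0.64)]
side pull call [([0.569, -0.454, 0.001], 0.86), ([0.494, 
[... 1531 characters left out ...]
001], 0.56)]
top pull call [([0.358, -0.254, 0.048], 0.96), ([0.566, -0.477, 0.042], 0.89), ([0.48, -0.344, 0.044], 0.74), ([0.377, -0.048, 0.119], 0.62)]
top chest call [([0.448, -0.056, 0.0], 0.77)]
top chest call [([0.379, -0.044, 0.117], 0.94), ([0.48, -0.347, 0.042], 0.45)]
top drawer call it knows: chest, hammer, patch, pull, pull_face, pull_grip, spanner, tin
top drawer call [([0.483, -0.064, 0.036], 0.74)]
top tin call [([0.5, 0.323, 0.001], 0.97)]
top tin call [([0.5, 0.312, 0.103], 0.67)]
top hammer call [([0.669, 0.089, -0.004], 0.69)]
top hammer call [([0.67, 0.122, 0.026], 0.6)]
top spanner call [([0.642, -0.277, 0.001], 0.56)]
top spanner call [([0.642, -0.27, 0.006], 0.7)]
1.8
```

View pics/side0.png

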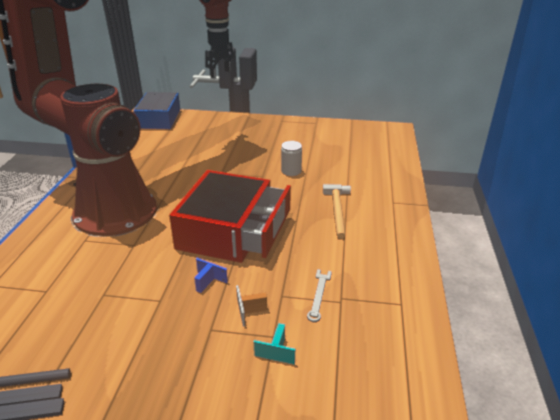

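View pics/top0.png

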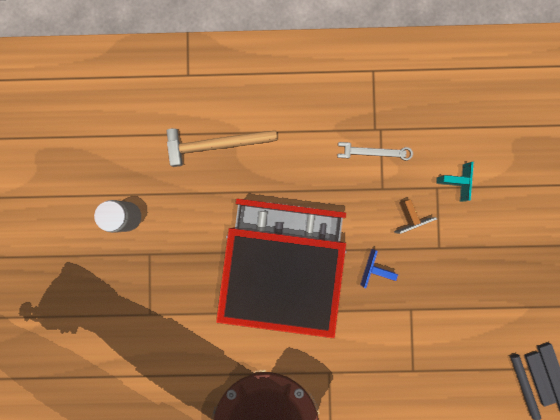

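The candidates for the pull are:

| Object | Side pixel | Top pixel | Choice |
|---|---|---|---|
| Blue T | (208,272) | (380,268) | look-alike |
| Wood grip with steel plate | (252,303) | (412,215) | the pull |
| Turquoise T | (277,345) | (458,181) | look-alike |

The chest faces roughly +x with its drawer out about 6 cm. The tin is at top (112,216), the hammer at (220,142) and the spanner at (375,152). Next I'll take close crops.

```bash
cat > h.py <<'E'
import cv2,numpy as np
from rig import *
from scipy.spatial.transform import Rotation as Ro
def ray(d,uv,z):
    K=np.array(d["camera_matrix"]);R=np.array(d["R"]);t=np.array(d["t"])
    c=-R.T@t;v=R.T@np.linalg.solve(K,[uv[0],uv[1],1]);return c+v*(z-c[2])/v[2]
def proj(d,X):
    R=np.array(d["R"]);p=np.array(d["camera_matrix"])@(R@np.array(X)+d["t"]);return p[:2]/p[2]
def crop(d,x,y,w,h,s,fn):
    im=d["pixels"][y:y+h,x:x+w,::-1];cv2.imwrite(fn,cv2.resize(im,None,fx=s,fy=s,interpolation=cv2.INTER_CUBIC))
def st():
    s=sense();q=s["tool_rot"];M=Ro.from_quat([q[1],q[2],q[3],q[0]]).as_matrix()
    print("t",s["time_s"],"pos",np.round(s["tool_pos"],4),"x",np.round(M[:,0],3),"y",np.round(M[:,1],3),"yang",np.degrees(np.arctan2(M[1,1],M[0,1])).round(1),"F",np.round(s["wrist_force"],1),"T",np.round(s["ft_torque"],2),"gap",round(s["finger_gap"],4),"q",np.round(s["joint_positions"],2))
    return s,M
E
python3 - <<'E'
from h import *
d=capture("top");crop(d,205,180,160,120,5,"pics/c1.png");crop(d,380,180,80,60,10,"pics/c2.png")
e=capture("side");crop(e,160,160,160,120,5,"pics/c3.png");crop(e,215,275,80,60,10,"pics/c4.png")
import pickle;pickle.dump((d,e),open("cams.pkl","wb"));st()
E
```

```text
t 1.9 pos [0.2073 0.5631 0.2313] x [ 0.  0. -1.] y [0.346 0.938 0.   ] yang 69.8 F [ 0.2  0.8 -0.2] T [ 0.    0.03 -0.01] gap 0.0855 q [ 1.    0.1   0.1   1.56 -0.    1.35]
```

View pics/c1.png

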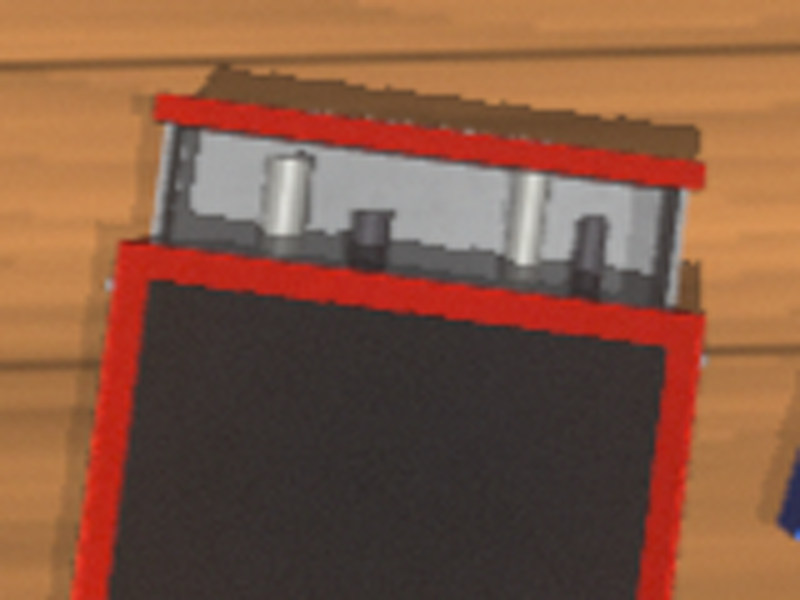

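View pics/c2.png

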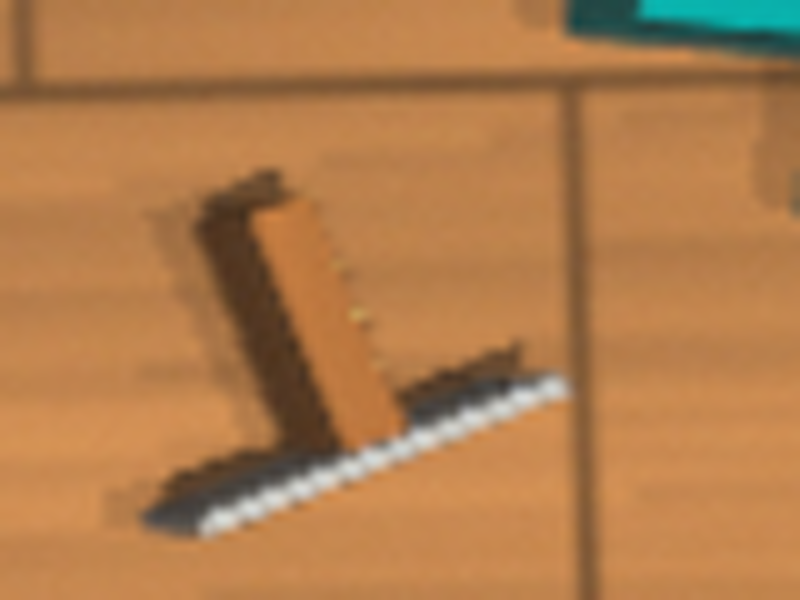

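View pics/c3.png

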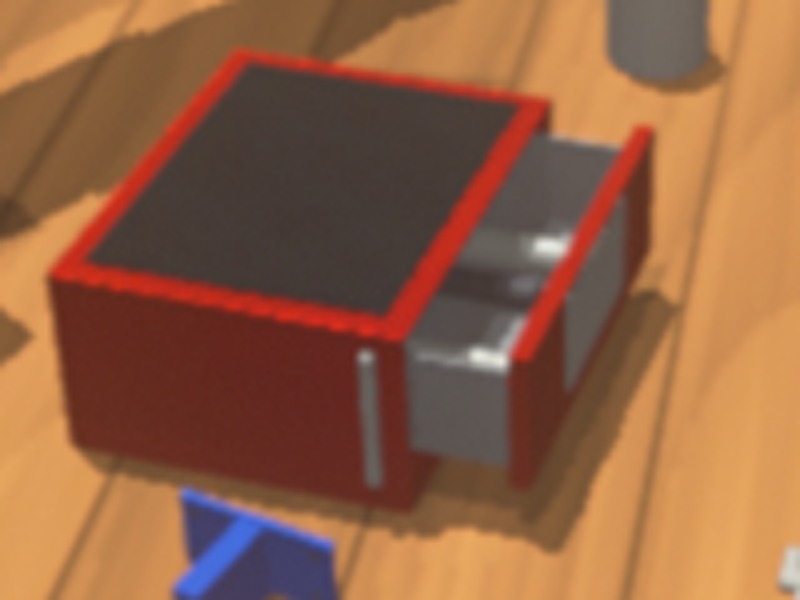

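View pics/c4.png

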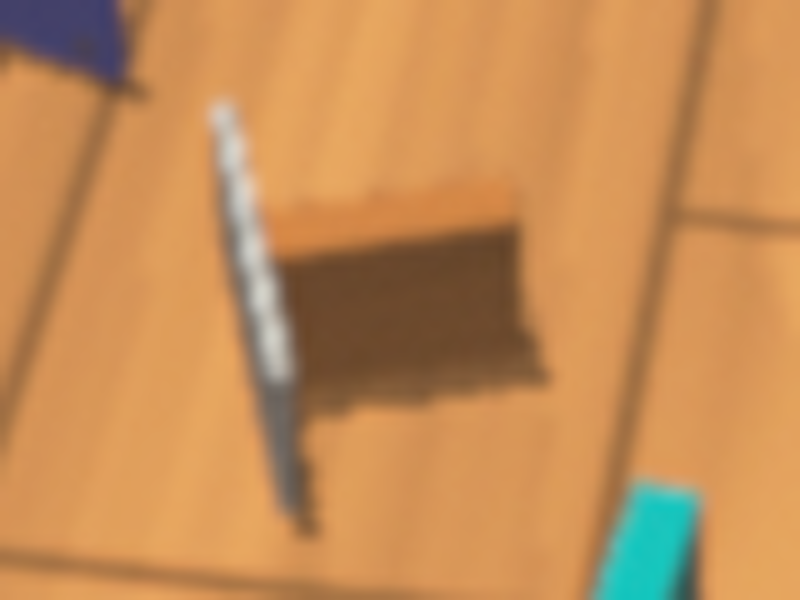

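The wooden grip and steel plate pull at top (410,210) is confirmed as the target. The bare patch on the drawer front shows at side (279,218), and it is not centred on the front. Next I'll compute the geometry.

```bash
python3 - <<'E'
from h import *
import pickle;d,e=pickle.load(open("cams.pkl","rb"))
P=lambda off,s,p:(off[0]+(p[0]+.5)/s-.5,off[1]+(p[1]+.5)/s-.5)
def T(p,z,off=(205,180),s=5):return ray(d,P(off,s,p),z)
L=T((120,241),.116);Rr=T((704,314),.116);print("chest front",L,Rr,np.linalg.norm(L-Rr),"mid",(L+Rr)/2,"yaw",np.degrees(np.arctan2((L-Rr)[1],(L-Rr)[0]))-90)
a=T((158,95),.112);b=T((706,162),.112);print("drawer front",a,b,np.linalg.norm(a-b),(a+b)/2,"yaw",np.degrees(np.arctan2((a-b)[1],(a-b)[0]))-90)
yv=(L-Rr)/np.linalg.norm(L-Rr);xv=np.array([yv[1],-yv[0],0])
m=(L+Rr)/2;print("open",((a+b)/2-m)@xv, "latmid",((a+b)/2-m)@yv)
# side: patch corners intersect with drawer front plane
R=np.array(e["R"]);c=-R.T@np.array(e["t"]);K=np.array(e["camera_matrix"])
p0=(a+b)/2
for p in[(565,310),(566,392),(625,197),(624,270),(514,360),(515,488),(651,130),(650,248)]:
    uv=P((160,160),5,p);v=R.T@np.linalg.solve(K,[*uv,1]);X=c+v*(((p0-c)@xv)/(v@xv));print(p,"y",((X-m)@yv).round(4),"z",X[2].round(4))
for n,X in(("side",[.51,-.068,.074]),("top",[.516,-.066,.073])):print(n,((X-m)@yv).round(4),((X-m)@xv).round(4))
# pull
o=(380,180);s=10
pr=T((570,390),.046,o,s);pl=T((205,530),.046,o,s)
print("plate front edge",pl,pr,np.linalg.norm(pl-pr),"yaw",np.degrees(np.arctan2((pl-pr)[1],(pl-pr)[0]))-90)
g=[T(q,.046,o,s) for q in[(252,210),(308,195),(405,425),(345,448)]]
for q in g:print(q)
print("gripctr",np.mean(g,0),"dir",np.degrees(np.arctan2(*((g[0]+g[1]-g[2]-g[3])[[1,0]]))),np.linalg.norm(g[0]-g[1]),np.linalg.norm(g[1]-g[2]))
f=(pl+pr)/2;print("face",f)
# side
for q,z in[((222,100),.046),((285,385),.046),((270,232),.046),((515,200),.046)]:print("side",q,ray(e,P((215,275),10,q),z))
E
```

```text
chest front [0.46798129 0.06455448 0.116     ] [ 0.43222509 -0.18074131  0.116     ] 0.2478881419851353 mid [ 0.45010319 -0.05809341  0.116     ] yaw -8.293462520929168
drawer front [0.52959319 0.04787741 0.112     ] [ 0.49619525 -0.18397148  0.112     ] 0.23424202613942777 [ 0.51289422 -0.06804703  0.112     ] yaw -8.197096478523449
open 0.06357012066801604 latmid -0.0007923443194156863
(565, 310) y -0.0499 z 0.0972
(566, 392) y -0.0486 z 0.042
(625, 197) y 0.0659 z 0.0965
(624, 270) y 0.0657 z 0.0466
(514, 360) y -0.1357 z 0.1255
(515, 488) y -0.1378 z 0.0456
(651, 130) y 0.1205 z 0.1088
(650, 248) y 0.1235 z 0.0245
side -0.0012 0.0607
top 0.0017 0.0663
plate front edge [ 0.448111   -0.31697736  0.046     ] [ 0.47823618 -0.40091936  0.046     ] 0.08918400064532483 yaw 19.742095493990078
[ 0.52082988 -0.33000625  0.046     ]
[ 0.52398612 -0.34286814  0.046     ]
[ 0.47105225 -0.36318113  0.046     ]
[ 0.46610174 -0.34937945  0.046     ]
gripctr [ 0.4954925  -0.34635874  0.046     ] dir 20.23481392409021 0.013243492856534273 0.056697556299688937
face [ 0.46317359 -0.35894836  0.046     ]
side (222, 100) [ 0.44937794 -0.3135276   0.046     ]
side (285, 385) [ 0.48272908 -0.40243221  0.046     ]
side (270, 232) [ 0.46967416 -0.35554938  0.046     ]
side (515, 200) [ 0.52392196 -0.33696231  0.046     ]
```

carry_out --targets '[[[2.2, -4, 0, 0, 0, 0.75, 0], [2.2, -4, 0, 0, 0, 0.75, 0], [2.2, -4, 0, 0, 0, 0.75, 0], [2.2, -4, 0, 0, 0, 0.75, 0], [2.2, -4, 0, 0, 0, 0.75, 0], [2.2, -4, 0, 0, 0, 0.75, 0], [2.2, -4, 0, 0, 0, 0.75, 0], [2.2, -4, 0, 0, 0, 0.75, 0], [2.2, -4, 0, 0, 0, 0.75, 0], [2.2, -4, 0, 0, 0, 0.75, 0], [2.2, -4, 0, 0, 0, 0.75, 0], [2.2, -4, 0, 0, 0, 0.75, 0], [2.2, -4, 0, 0, 0, 0.75, 0], [2.2, -4, 0, 0, 0, 0.75, 0], [2.2, -4, 0, 0, 0, 0.75, 0], [2.2, -4, 0, 0, 0, 0.75, 0], [0, 0, 0, 0, 0, 0, 0]]]' --squeeze 40

```text
time_s: 3.6
tool_pos: [0.5606, -0.0815, 0.2299]
tool_rot: [0.705, 0.052, 0.706, -0.052]
wrist_force: [-0.1, 1.3, 0.3]
finger_gap: -0.0001
```

```bash
python3 - <<'E'
from h import *
st()
E
```

```text
t 3.6 pos [ 0.5606 -0.0815  0.2299] x [-0.001 -0.001 -1.   ] y [ 0.147  0.989 -0.001] yang 81.6 F [-0.1  1.3  0.3] T [0.07 0.01 0.  ] gap -0.0001 q [-0.37  0.   -0.01  1.56 -0.   -0.23]
```

carry_out --targets '[[[0, 0.5, -4, 0, 0, 0, 0], [0, 0.2, -4, 0, 0, 0, 0], [0, 0, -4, 0, 0, 0, 0], [0, 0, -4, 0, 0, 0, 0], [-1.5, 0.22, 0, 0, 0, 0, 0], [-1.5, 0.22, 0, 0, 0, 0, 0], [-1, 0.14, 0, 0, 0, 0, 0], [-1, 0.14, 0, 0, 0, 0, 0], [-1, 0.14, 0, 0, 0, 0, 0], [-1, 0.14, 0, 0, 0, 0, 0], [0, 0, 0, 0, 0, 0, 0]]]'

```text
time_s: 4.7
tool_pos: [0.4886, -0.0594, 0.0715]
tool_rot: [0.705, 0.051, 0.705, -0.051]
wrist_force: [0.5, -0.0, -0.5]
finger_gap: 0.0002
```

```bash
python3 - <<'E'
from h import *
st()
d=capture("side");crop(d,160,130,160,120,5,"pics/p1.png")
E
```

```text
t 4.7 pos [ 0.4886 -0.0594  0.0715] x [-0.  0. -1.] y [0.143 0.99  0.   ] yang 81.8 F [ 0.5 -0.  -0.5] T [ 0.04 -0.06 -0.02] gap 0.0002 q [-0.39 -0.2  -0.49  1.28  0.   -0.24]
```

View pics/p1.png

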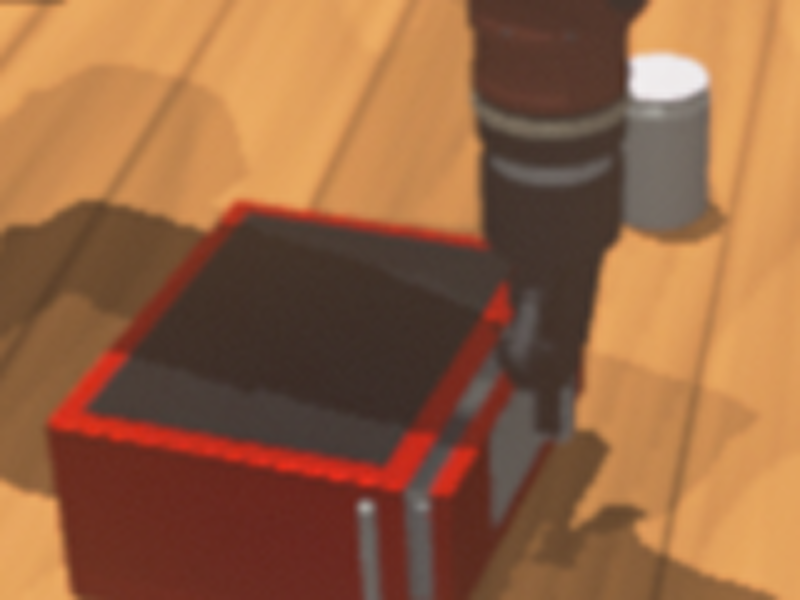

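carry_out --targets '[[[-0.8, 0.12, 0, 0, 0, 0, 0], [-0.8, 0.12, 0, 0, 0, 0, 0], [-0.4, 0.05, 0, 0, 0, 0, 0], [-0.4, 0.05, 0, 0, 0, 0, 0], [-0.2, 0.03, 0, 0, 0, 0, 0], [0, 0, 0, 0, 0, 0, 0]]]'

```text
time_s: 5.35
tool_pos: [0.4639, -0.0564, 0.0718]
tool_rot: [0.706, 0.051, 0.705, -0.051]
wrist_force: [4.8, -0.7, 1.0]
finger_gap: -0.0003
```

```bash
python3 - <<'E'
from h import *
st()
E
```

```text
t 5.35 pos [ 0.4639 -0.0564  0.0718] x [ 0.002 -0.    -1.   ] y [ 0.143  0.99  -0.   ] yang 81.8 F [ 4.8 -0.7  1. ] T [-0.04 -0.86 -0.09] gap -0.0003 q [-0.4  -0.28 -0.56  1.29  0.   -0.26]
```

carry_out --targets '[[[-0.2, 0.03, 0, 0, 0, 0, 0], [0, 0, 0, 0, 0, 0, 0]]]'

```text
time_s: 5.55
tool_pos: [0.4638, -0.0567, 0.0724]
tool_rot: [0.707, 0.05, 0.703, -0.051]
wrist_force: [14.3, -2.3, -3.0]
finger_gap: -0.0002
```

carry_out --targets '[[[-0.2, 0.03, 0, 0, 0, 0, 0], [0, 0, 0, 0, 0, 0, 0]]]'

```text
time_s: 5.75
tool_pos: [0.4635, -0.0569, 0.0731]
tool_rot: [0.709, 0.05, 0.702, -0.051]
wrist_force: [21.4, -3.6, -2.5]
finger_gap: -0.0
```

carry_out --targets '[[[0.4, -0.06, 0, 0, 0, 0, 0], [0, 0, 0, 0, 0, 0, 0]]]'

```text
time_s: 5.95
tool_pos: [0.4639, -0.0565, 0.0717]
tool_rot: [0.706, 0.051, 0.705, -0.051]
wrist_force: [5.0, -1.9, 1.9]
finger_gap: 0.0002
```

```bash
python3 - <<'E'
from h import *
st()
d=capture("side");crop(d,160,130,160,120,5,"pics/p2.png")
e=capture("top");crop(e,205,180,160,120,5,"pics/p3.png")
E
```

```text
t 5.95 pos [ 0.4639 -0.0565  0.0717] x [ 0.001 -0.    -1.   ] y [ 0.143  0.99  -0.   ] yang 81.8 F [ 5.  -1.9  1.9] T [-0.19 -0.91  0.  ] gap 0.0002 q [-0.4  -0.28 -0.56  1.29  0.   -0.26]
```

View pics/p2.png

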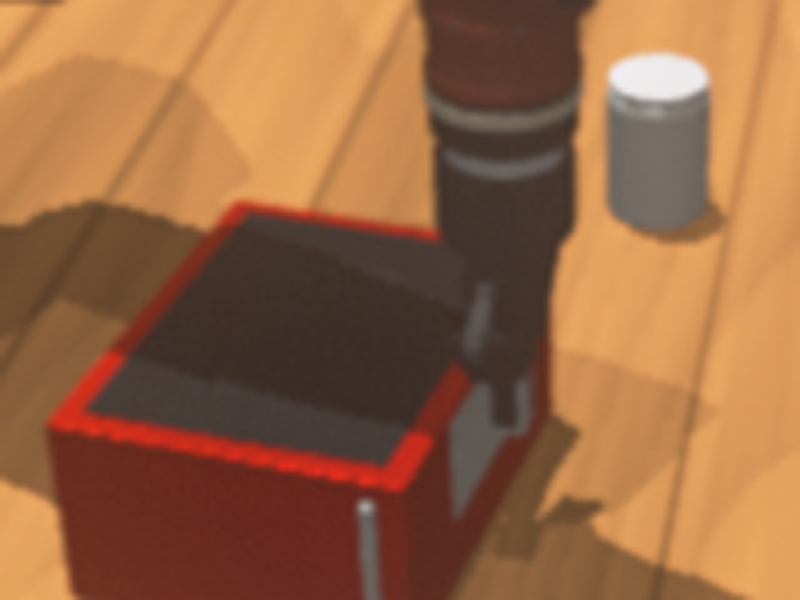

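View pics/p3.png

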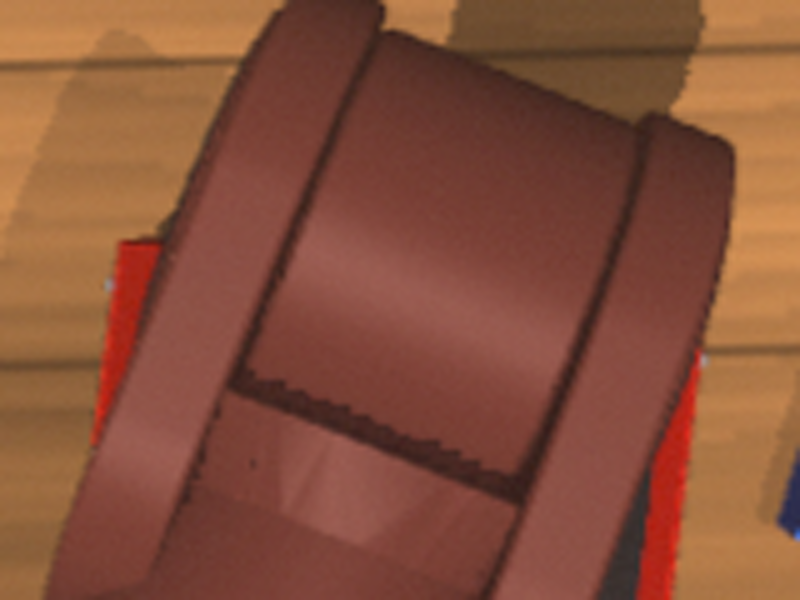

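carry_out --targets '[[[1.5, -0.22, 0, 0, 0, 0, 0], [2.5, -0.3, 0, 0, 0, 0, 0], [0, 0, 4, 0, 0, 0, 0], [0, 0, 4, 0, 0, 0, 0], [0, -2, 4, 0, 0, 4, 5], [0, -4, 0, 0, 0, 4, 5], [0, -4, 0, 0, 0, 4, 5], [0, -4, 0, 0, 0, 4, 5], [0, -4, 0, 0, 0, 4, 5], [0, -4, 0, 0, 0, 4, 5], [0, -4, 0, 0, 0, 4, 5], [0, -1.7, 0, 0, 0, 0.2, 5], [0, 0, 0, 0, 0, 0, 5]]]'

```text
time_s: 7.35
tool_pos: [0.502, -0.3401, 0.1902]
tool_rot: [0.696, -0.121, 0.697, 0.122]
wrist_force: [-0.4, 0.4, -0.1]
finger_gap: 0.05
```

```bash
python3 - <<'E'
from h import *
st()
import pickle
d=capture("side");crop(d,160,160,160,120,5,"pics/q1.png")
e=capture("top");crop(e,205,180,160,120,5,"pics/q2.png");pickle.dump((e,d),open("cams2.pkl","wb"))
for c in("side","top"):
    for n in("patch","chest","pull_grip"):print(c,n,[(np.round(q["xyz"],3).tolist(),round(q["confidence"],2)) for q in landmark_of(c,n)])
E
```

```text
t 7.35 pos [ 0.502  -0.3401  0.1902] x [-0.002  0.001 -1.   ] y [-0.339  0.941  0.002] yang 109.8 F [-0.4  0.4 -0.1] T [ 0.01  0.04 -0.03] gap 0.05 q [-0.81  0.12  0.04  1.49 -0.   -1.16]
side patch [([0.45, -0.06, 0.074], 0.73), ([0.643, -0.279, 0.003], 0.59)]
side chest []
side pull_grip [([0.564, -0.447, 0.022], 0.92), ([0.499, -0.342, 0.026], 0.85), ([0.354, -0.278, 0.02], 0.84), ([0.497, 0.325, -0.002], 0.5)]
top patch [([0.448, -0.061, 0.076], 0.59), ([0.46, -0.358, 0.023], 0.28)]
top chest [([0.452, -0.061, -0.0], 0.66), ([0.496, -0.347, 0.02], 0.15)]
top pull_grip [([0.495, -0.347, 0.021], 0.79), ([0.356, -0.276, 0.021], 0.75), ([0.568, -0.454, 0.021], 0.54)]
```

View pics/q1.png

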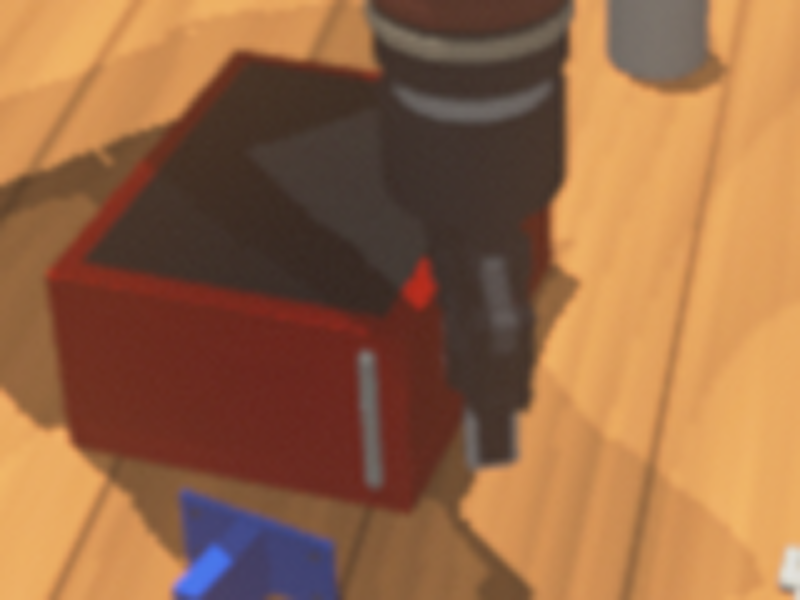

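View pics/q2.png

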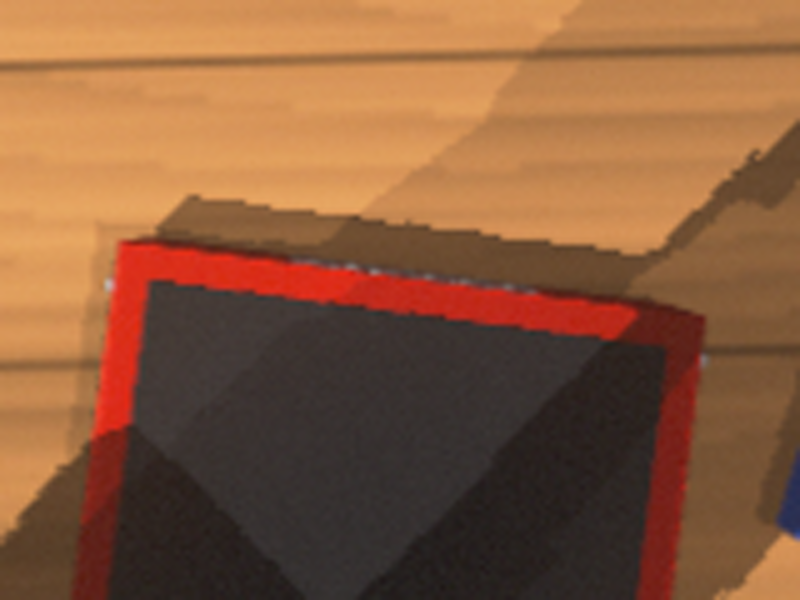

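carry_out --targets '[[[-0.2, -0.5, -4, 0, 0, 0, 5], [0, 0, -4, 0, 0, 0, 5], [0, 0, -4, 0, 0, 0, 5], [0, 0, -3, 0, 0, 0, 5], [0, 0, -2, 0, 0, 0, 5], [0, 0, -1, 0, 0, 0, 5], [0, 0, 0, 0, 0, 0, 5]]]'

```text
time_s: 8.45
tool_pos: [0.5008, -0.3425, 0.0102]
tool_rot: [0.696, -0.122, 0.697, 0.123]
wrist_force: [-0.4, 0.1, 0.0]
finger_gap: 0.05
```

```bash
python3 - <<'E'
from h import *
st()
d=capture("side");crop(d,200,240,100,75,8,"pics/r1.png")
E
```

```text
t 8.45 pos [ 0.5008 -0.3425  0.0102] x [-0.001  0.002 -1.   ] y [-0.342  0.94   0.002] yang 110.0 F [-0.4  0.1  0. ] T [0.02 0.02 0.02] gap 0.05 q [-0.82  0.21 -0.2   1.17  0.   -1.16]
```

View pics/r1.png

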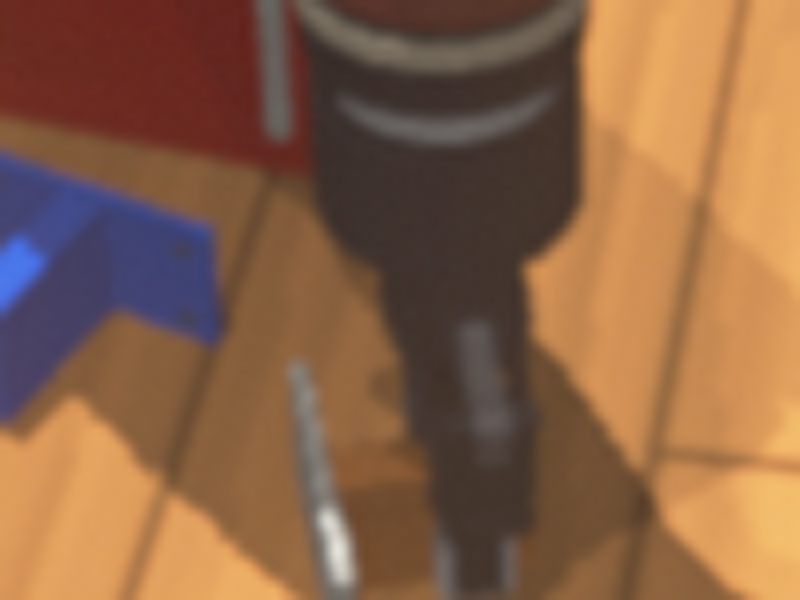

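carry_out --targets '[[[0, 0, 0, 0, 0, 0, 0], [0, 0, 0, 0, 0, 0, 0], [0, 0, 0, 0, 0, 0, 0], [0, 0, 0, 0, 0, 0, 0], [0, 0, 0, 0, 0, 0, 0], [0, 0, 0, 0, 0, 0, 0]]]' --squeeze 80

```text
time_s: 9.1
tool_pos: [0.5022, -0.3443, 0.013]
tool_rot: [0.697, -0.123, 0.696, 0.122]
wrist_force: [-0.1, -0.8, 6.3]
finger_gap: 0.0148
```

carry_out --targets '[[[0, 0, 2, 0, 0, 0, 0], [0, 0, 3, 0, 0, 0, 0], [0, 0, 0, 0, 0, 0, 0]]]'

```text
time_s: 9.4
tool_pos: [0.5032, -0.3453, 0.0659]
tool_rot: [0.698, -0.125, 0.695, 0.121]
wrist_force: [0.8, -1.0, -1.0]
finger_gap: 0.0151
```

```bash
python3 - <<'E'
from h import *
st()
d=capture("side");crop(d,200,230,100,75,8,"pics/s1.png");e=capture("top");crop(e,370,170,100,75,8,"pics/s2.png")
for c in("side","top"):
    for n in("pull_grip","pull_face"):print(c,n,[(np.round(q["xyz"],3).tolist(),round(q["confidence"],2)) for q in landmark_of(c,n)])
E
```

```text
t 9.4 pos [ 0.5032 -0.3453  0.0659] x [ 0.004 -0.004 -1.   ] y [-0.342  0.94  -0.006] yang 110.0 F [ 0.8 -1.  -1. ] T [ 0.01 -0.04 -0.  ] gap 0.0151 q [-0.82  0.16 -0.14  1.26  0.   -1.16]
side pull_grip [([0.566, -0.45, 0.022], 0.9), ([0.358, -0.28, 0.022], 0.68), ([0.495, -0.345, 0.081], 0.58)]
side pull_face [([0.368, -0.247, 0.024], 0.93), ([0.462, -0.361, 0.076], 0.68), ([0.557, -0.483, 0.019], 0.63)]
top pull_grip [([0.357, -0.276, 0.02], 0.88), ([0.569, -0.453, 0.02], 0.83), ([0.496, -0.349, 0.07], 0.62)]
top pull_face [([0.369, -0.245, 0.026], 0.94), ([0.459, -0.361, 0.071], 0.7), ([0.565, -0.486, 0.024], 0.48)]
```

View pics/s1.png

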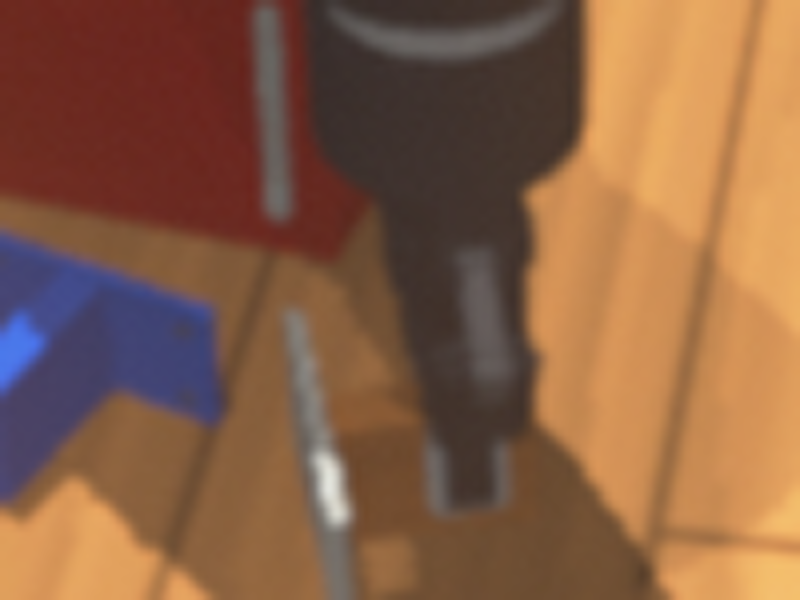

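View pics/s2.png

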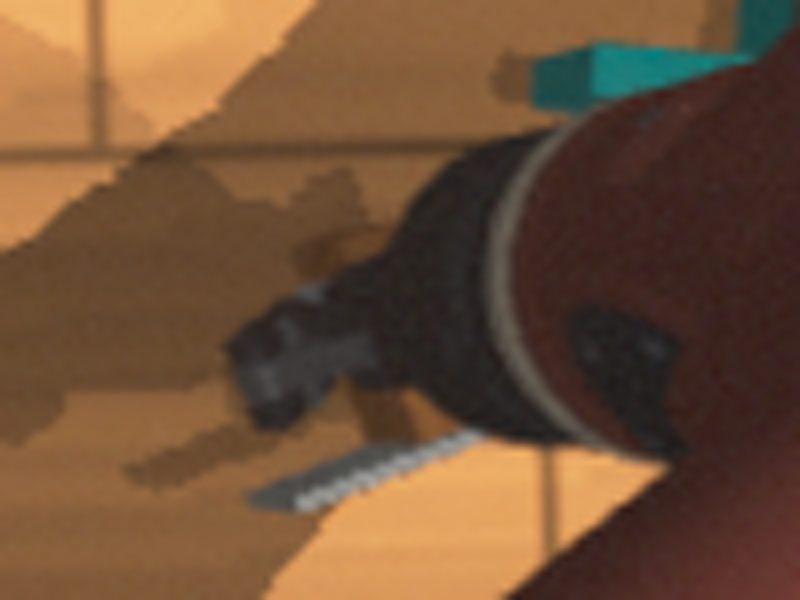

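The pull is held (opening 15 mm, hanging level). I'll move it to a stage 6 cm in front of the patch and turn it -28°.

carry_out --targets '[[[3, 1, 0, 0, 0, 0, 0], [1.8, 3, 0, 0, 0, -3, 0], [0, 3, 0, 0, 0, -4, 0], [0, 3, 0, 0, 0, -4, 0], [0, 3, 0, 0, 0, -4, 0], [0, 3, 0, 0, 0, -4, 0], [0, 3, 0, 0, 0, -4, 0], [0, 3, 0, 0, 0, -3, 0], [0, 3, 0, 0, 0, -2.2, 0], [0, 2, 0, 0, 0, 0, 0], [0, 0, 0, 0, 0, 0, 0], [0, 0, 0, 0, 0, 0, 0]]]'

```text
time_s: 10.9
tool_pos: [0.549, -0.0732, 0.0607]
tool_rot: [0.705, 0.05, 0.706, -0.05]
wrist_force: [-0.0, -0.9, -1.7]
finger_gap: 0.0149
```

```bash
python3 - <<'E'
from h import *
st()
d=capture("side");crop(d,200,160,120,90,6,"pics/t1.png");e=capture("top");crop(e,205,160,160,120,5,"pics/t2.png")
for c in("side","top"):
    for n in("pull_grip","pull_face","patch"):print(c,n,[(np.round(q["xyz"],3).tolist(),round(q["confidence"],2)) for q in landmark_of(c,n)])
E
```

```text
t 10.9 pos [ 0.549  -0.0732  0.0607] x [-0.001  0.    -1.   ] y [ 0.142  0.99  -0.   ] yang 81.8 F [-0.  -0.9 -1.7] T [-0.05 -0.07  0.02] gap 0.0149 q [-0.37  0.01 -0.31  1.25 -0.   -0.23]
side pull_grip [([0.355, -0.28, 0.02], 0.96), ([0.541, -0.07, 0.074], 0.84), ([0.566, -0.449, 0.024], 0.59)]
side pull_face [([0.56, -0.486, 0.022], 0.87), ([0.504, -0.067, 0.07], 0.59), ([0.367, -0.245, 0.022], 0.59), ([0.671, 0.091, -0.003], 0.42)]
side patch [([0.445, -0.058, 0.073], 0.71)]
top pull_grip [([0.569, -0.453, 0.02], 0.91), ([0.357, -0.274, 0.018], 0.62)]
top pull_face [([0.562, -0.485, 0.021], 0.85), ([0.369, -0.244, 0.026], 0.69)]
top patch []
```

View pics/t1.png

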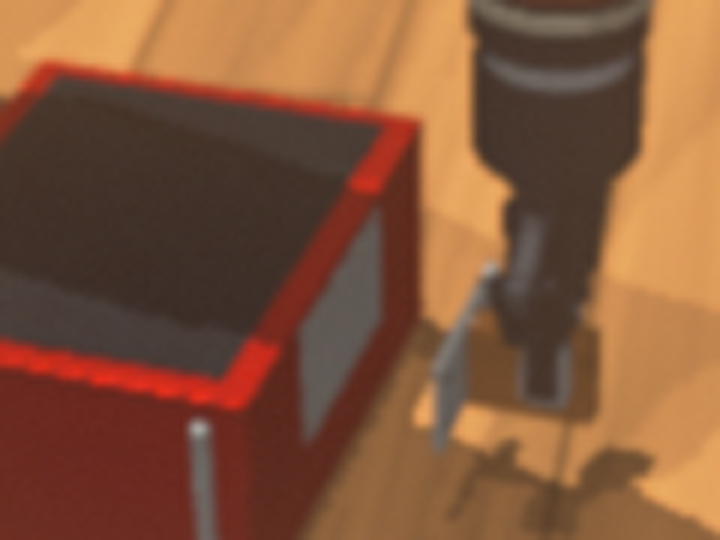

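View pics/t2.png

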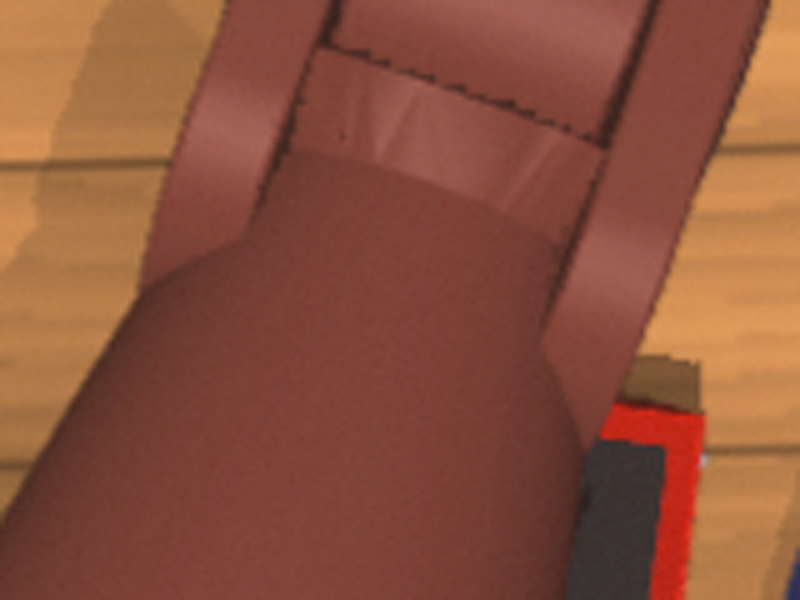

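```bash
python3 - <<'E'
from h import *
import pickle;d,e=pickle.load(open("cams2.pkl","rb"))
R=np.array(e["R"]);c=-R.T@np.array(e["t"]);K=np.array(e["camera_matrix"])
th=np.radians(-8.2);xv=np.array([np.cos(th),np.sin(th),0]);yv=np.array([-xv[1],xv[0],0])
p0=np.array([.450,-.0585,0])
def pl(p,x):
    uv=[200+(p[0]+.5)/6-.5,160+(p[1]+.5)/6-.5];v=R.T@np.linalg.solve(K,[*uv,1]);X=c+v*((p0+x*xv-c)@xv)/(v@xv);return ((X-p0)@yv*1000).round(1),(X[2]*1000).round(1)
for p in[(300,327),(383,208),(383,295),(305,445),(419,120),(418,322),(243,408)]:print("front",p,pl(p,0))
for p in[(435,375),(440,450),(490,268)]:print("plate",p,pl(p,.057))
E
```

```text
front (300, 327) (np.float64(-50.1), np.float64(109.1))
front (383, 208) (np.float64(69.5), np.float64(98.7))
front (383, 295) (np.float64(67.4), np.float64(50.2))
front (305, 445) (np.float64(-49.0), np.float64(43.2))
front (419, 120) (np.float64(127.7), np.float64(114.2))
front (418, 322) (np.float64(123.5), np.float64(-2.6))
front (243, 408) (np.float64(-122.8), np.float64(115.7))
plate (435, 375) (np.float64(-33.0), np.float64(83.0))
plate (440, 450) (np.float64(-25.7), np.float64(35.9))
plate (490, 268) (np.float64(55.7), np.float64(84.1))
```

```bash
python3 - <<'E'
from h import *
import pickle;d,e=pickle.load(open("cams2.pkl","rb"))
crop(d,225,222,125,30,6,"pics/u1.png")
crop(d,225,222,125,30,6,"pics/u1.png")
th=np.radians(-8.2);xv=np.array([np.cos(th),np.sin(th),0]);yv=np.array([-xv[1],xv[0],0])
p0=np.array([.450,-.0585,0])
for w in(-.125,-.054,0,.054,.125):
  print(w,[((proj(d,p0+w*yv+[0,0,z])-[225,222]+.5)*6-.5).round(0) for z in(.116,.108,.044,0)])
s=capture("side");
for w in(-.125,-.054,.054,.125):
  print(w,[((proj(s,p0+w*yv+[0,0,z])-[200,160]+.5)*6-.5).round(0) for z in(.116,.108,.044,0)])
E
```

```text
-0.125 [array([729., 125.]), array([725., 124.]), array([698., 115.]), array([681., 109.])]
-0.054 [array([528., 100.]), array([526.,  99.]), array([512.,  92.]), array([504.,  88.])]
0 [array([375.,  81.]), array([375.,  80.]), array([372.,  75.]), array([370.,  71.])]
0.054 [array([222.,  62.]), array([223.,  62.]), array([231.,  57.]), array([236.,  55.])]
0.125 [array([22., 38.]), array([25., 37.]), array([47., 35.]), array([60., 33.])]
-0.125 [array([241., 410.]), array([242., 426.]), array([248., 544.]), array([252., 622.])]
-0.054 [array([297., 319.]), array([297., 334.]), array([301., 450.]), array([304., 526.])]
0.054 [array([372., 194.]), array([373., 208.]), array([375., 321.]), array([376., 395.])]
0.125 [array([417., 120.]), array([417., 134.]), array([418., 244.]), array([419., 316.])]
```

View pics/u1.png

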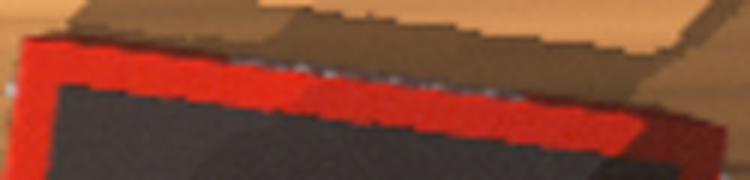

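carry_out --targets '[[[0, 0.2, 0.5, 0, 0, 0, 0], [-2, 0.29, 0, 0, 0, 0, 0], [-1.5, 0.21, 0, 0, 0, 0, 0], [-1, 0.14, 0, 0, 0, 0, 0], [-0.5, 0.07, 0, 0, 0, 0, 0], [0, 0, 0, 0, 0, 0, 0], [0, 0, 0, 0, 0, 0, 0]]]'

```text
time_s: 12.05
tool_pos: [0.4998, -0.0645, 0.0667]
tool_rot: [0.706, 0.051, 0.705, -0.051]
wrist_force: [1.0, 0.2, -1.4]
finger_gap: 0.0148
```

```bash
python3 - <<'E'
from h import *
st()
d=capture("side");crop(d,200,160,120,90,6,"pics/v1.png")
for c in("side",):
    for n in("pull_grip","pull_face","patch"):print(c,n,[(np.round(q["xyz"],3).tolist(),round(q["confidence"],2)) for q in landmark_of(c,n)])
E
```

```text
t 12.05 pos [ 0.4998 -0.0645  0.0667] x [ 0.001 -0.    -1.   ] y [ 0.143  0.99  -0.   ] yang 81.8 F [ 1.   0.2 -1.4] T [-0.02 -0.   -0.04] gap 0.0148 q [-0.39 -0.16 -0.46  1.27  0.   -0.25]
side pull_grip [([0.566, -0.445, 0.022], 0.96), ([0.356, -0.278, 0.022], 0.92), ([0.493, -0.063, 0.081], 0.88), ([0.67, 0.087, -0.002], 0.6)]
side pull_face [([0.558, -0.485, 0.021], 0.87), ([0.455, -0.058, 0.078], 0.72), ([0.367, -0.246, 0.022], 0.55)]
side patch [([0.448, -0.061, 0.074], 0.85), ([0.669, 0.086, -0.002], 0.46)]
```

View pics/v1.png

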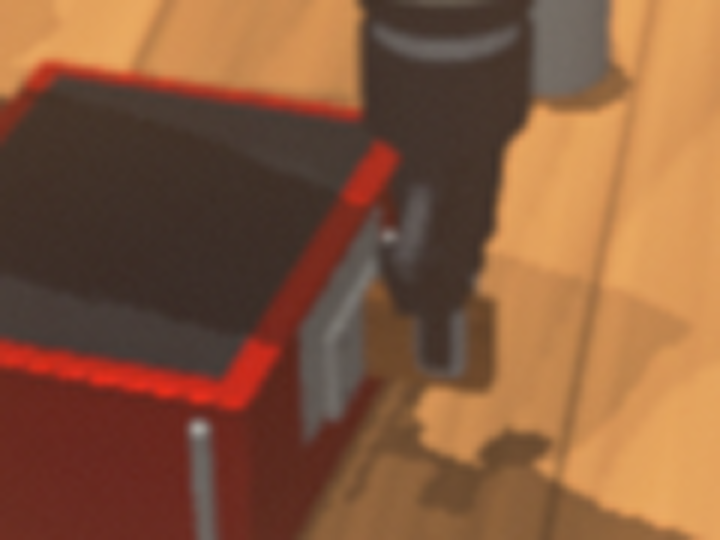

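carry_out --targets '[[[-0.3, 0.04, 0, 0, 0, 0, 0], [-0.3, 0.04, 0, 0, 0, 0, 0], [-0.2, 0.03, 0, 0, 0, 0, 0], [0, 0, 0, 0, 0, 0, 0], [0, 0, 0, 0, 0, 0, 0]]]'

```text
time_s: 12.75
tool_pos: [0.4917, -0.0634, 0.0665]
tool_rot: [0.706, 0.051, 0.705, -0.051]
wrist_force: [4.8, -1.2, -3.5]
finger_gap: 0.0151
```

carry_out --targets '[[[-0.3, 0.04, 0, 0, 0, 0, 0], [0, 0, 0, 0, 0, 0, 0], [0, 0, 0, 0, 0, 0, 0]]]'

```text
time_s: 13.05
tool_pos: [0.4892, -0.0631, 0.0666]
tool_rot: [0.706, 0.051, 0.705, -0.051]
wrist_force: [6.8, -0.5, -4.2]
finger_gap: 0.0149
```

carry_out --targets '[[[-0.3, 0.04, 0, 0, 0, 0, 0], [-0.2, 0.03, 0, 0, 0, 0, 0], [0, 0, 0, 0, 0, 0, 0], [0, 0, 0, 0, 0, 0, 0], [0, 0, 0, 0, 0, 0, 0]]]'

```text
time_s: 13.55
tool_pos: [0.485, -0.0626, 0.0668]
tool_rot: [0.707, 0.051, 0.704, -0.051]
wrist_force: [10.6, -1.1, -7.9]
finger_gap: 0.0148
```

```bash
python3 - <<'E'
from h import *
st()
d=capture("side");crop(d,200,160,120,90,6,"pics/w1.png");st()
for n in("pull_grip","pull_face","patch"):print(n,[(np.round(q["xyz"],3).tolist(),round(q["confidence"],2)) for q in landmark_of("side",n)])
st()
E
```

```text
t 13.55 pos [ 0.485  -0.0626  0.0668] x [ 0.004 -0.001 -1.   ] y [0.143 0.99  0.   ] yang 81.8 F [10.6 -1.1 -7.9] T [-0.41 -2.27 -0.44] gap 0.0148 q [-0.4  -0.21 -0.51  1.27  0.   -0.25]
t 13.6 pos [ 0.485  -0.0626  0.0668] x [ 0.004 -0.001 -1.   ] y [ 0.143  0.99  -0.   ] yang 81.8 F [10.8 -0.9 -7.9] T [-0.44 -2.23 -0.47] gap 0.0148 q [-0.4  -0.21 -0.51  1.27  0.   -0.25]
pull_grip [([0.566, -0.448, 0.024], 0.94), ([0.354, -0.279, 0.018], 0.66), ([0.477, -0.059, 0.082], 0.52)]
pull_face [([0.557, -0.484, 0.02], 0.84), ([0.44, -0.059, 0.077], 0.76), ([0.367, -0.248, 0.02], 0.62), ([0.498, 0.33, 0.001], 0.18)]
patch [([0.44, -0.059, 0.074], 0.58), ([0.643, -0.278, 0.001], 0.23)]
t 13.75 pos [ 0.485  -0.0626  0.0668] x [ 0.004 -0.001 -1.   ] y [ 0.143  0.99  -0.   ] yang 81.8 F [11.3 -1.9 -7.5] T [-0.42 -2.29 -0.43] gap 0.0146 q [-0.4  -0.21 -0.51  1.27  0.   -0.25]
```

View pics/w1.png

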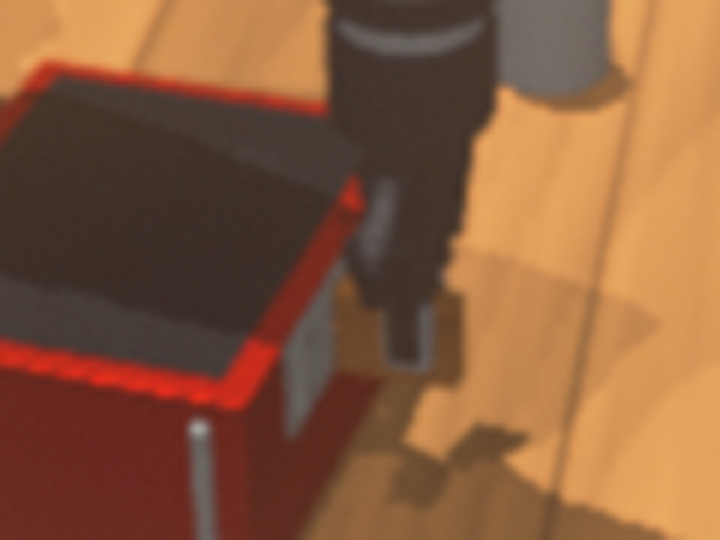

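carry_out --targets '[[[-0.1, 0.01, -0.1, 0, 0, 0, 0], [0, 0, 0, 0, 0, 0, 0], [0, 0, 0, 0, 0, 0, 0], [0, 0, 0, 0, 0, 0, 0]]]'

```text
time_s: 14.15
tool_pos: [0.4846, -0.0625, 0.0666]
tool_rot: [0.707, 0.051, 0.703, -0.051]
wrist_force: [11.5, -0.4, -2.4]
finger_gap: 0.015
```

```bash
python3 - <<'E'
from h import *
for i in range(4):
    capture("side");s=sense();print(np.round(s["wrist_force"],1),np.round(s["tool_pos"],4),np.round(s["ft_torque"],2))
st()
E
```

```text
[12.  -0.1 -2. ] [ 0.4846 -0.0625  0.0666] [-0.05 -2.17 -0.45]
[11.4 -0.6 -2.1] [ 0.4846 -0.0626  0.0666] [-0.13 -2.25 -0.47]
[11.9 -1.3 -1.7] [ 0.4846 -0.0625  0.0666] [-0.08 -2.21 -0.5 ]
[11.9 -0.7 -3.1] [ 0.4846 -0.0625  0.0666] [-0.15 -2.23 -0.5 ]
t 14.35 pos [ 0.4846 -0.0625  0.0666] x [ 0.005 -0.001 -1.   ] y [0.143 0.99  0.   ] yang 81.8 F [11.9 -0.7 -3.1] T [-0.15 -2.23 -0.5 ] gap 0.0152 q [-0.4  -0.21 -0.51  1.27  0.   -0.25]
```

The push is 11.9 N, but Tz = -0.5 N·m puts the pressure centre about 4 cm towards +y. The plate is therefore bearing on one edge, so I'll trim the yaw.

carry_out --targets '[[[0, 0, 0, 0, 0, -0.5, 0], [0, 0, 0, 0, 0, 0, 0], [0, 0, 0, 0, 0, 0, 0]]]'

```text
time_s: 14.65
tool_pos: [0.4846, -0.0627, 0.0666]
tool_rot: [0.707, 0.054, 0.703, -0.054]
wrist_force: [11.4, -1.7, -1.9]
finger_gap: 0.0149
```

```bash
cat > avg.py <<'E'
from h import *
F=[]
for i in range(4):
    capture("side");s=sense();F.append(np.r_[s["wrist_force"],s["ft_torque"]])
m=np.mean(F,0);print(m.round(2),"lat cop",-m[5]/m[0],"ty/fx",m[4]/m[0]);st()
E
python3 avg.py
```

```text
[11.37 -1.7  -2.28 -0.25 -2.15 -0.09] lat cop 0.007997797727836046 ty/fx -0.18904380215600972
t 14.85 pos [ 0.4846 -0.0626  0.0666] x [ 0.005 -0.001 -1.   ] y [ 0.151  0.988 -0.   ] yang 81.3 F [11.3 -1.5 -1.8] T [-0.21 -2.08 -0.09] gap 0.0148 q [-0.4  -0.21 -0.51  1.27  0.   -0.25]
```

carry_out --targets '[[[0, 0, 0, 0, 0.4, -0.1, 0], [0, 0, 0, 0, 0, 0, 0], [0, 0, 0, 0, 0, 0, 0]]]'

```text
time_s: 15.15
tool_pos: [0.4846, -0.0627, 0.0665]
tool_rot: [0.704, 0.054, 0.706, -0.055]
wrist_force: [10.5, -2.2, -3.9]
finger_gap: 0.015
```

```bash
python3 avg.py
```

```text
[10.86 -2.11 -3.53 -0.29 -2.46  0.02] lat cop -0.0014289043096155317 ty/fx -0.226505240174705
t 15.35 pos [ 0.4846 -0.0627  0.0665] x [-0.002 -0.001 -1.   ] y [ 0.153  0.988 -0.001] yang 81.2 F [10.4 -2.9 -3.3] T [-0.3  -2.44  0.04] gap 0.0149 q [-0.4  -0.2  -0.5   1.27 -0.   -0.24]
```

carry_out --targets '[[[-0.1, 0.01, 0, 0, -0.2, 0, 0], [0, 0, 0, 0, 0, 0, 0], [0, 0, 0, 0, 0, 0, 0]]]'

```text
time_s: 15.65
tool_pos: [0.4837, -0.0625, 0.0665]
tool_rot: [0.706, 0.054, 0.704, -0.055]
wrist_force: [12.3, -1.6, -3.8]
finger_gap: 0.0149
```

```bash
python3 avg.py
```

```text
[12.4  -1.19 -3.73 -0.25 -2.41  0.06] lat cop -0.0046780960031463205 ty/fx -0.194264845704549
t 15.85 pos [ 0.4837 -0.0625  0.0665] x [ 0.002 -0.001 -1.   ] y [ 0.153  0.988 -0.001] yang 81.2 F [11.4 -0.9 -3.8] T [-0.27 -2.42  0.12] gap 0.015 q [-0.4  -0.21 -0.51  1.27 -0.   -0.24]
```

carry_out --targets '[[[0.02, 0, -0.03, 0, 0.1, 0, 0], [0, 0, 0, 0, 0, 0, 0], [0, 0, 0, 0, 0, 0, 0]]]'

```text
time_s: 16.15
tool_pos: [0.4841, -0.0626, 0.0665]
tool_rot: [0.705, 0.054, 0.705, -0.055]
wrist_force: [11.5, -1.0, -2.2]
finger_gap: 0.0152
```

```bash
python3 avg.py; python3 - <<'E'
from h import *
d=capture("side");crop(d,200,160,120,90,6,"pics/x1.png")
cv2.imwrite("pics/x2.png",capture("top")["pixels"][:,:,::-1])
for c in("side","top"):
  for n in("pull_grip","pull_face","patch","tin","hammer","spanner"):print(c,n,[(np.round(q["xyz"],3).tolist(),round(q["confidence"],2)) for q in landmark_of(c,n)])
E
python3 avg.py
```

```text
[ 1.14e+01 -1.58e+00 -2.01e+00 -1.80e-01 -2.40e+00  1.00e-02] lat cop -0.0008483102616683528 ty/fx -0.2108213123073987
t 16.35 pos [ 0.4841 -0.0626  0.0665] x [ 0.    -0.001 -1.   ] y [ 0.153  0.988 -0.001] yang 81.2 F [12.3 -1.7 -2.2] T [-0.18 -2.4  -0.01] gap 0.0151 q [-0.4  -0.21 -0.5   1.27 -0.   -0.24]
side pull_grip [([0.357, -0.284, 0.018], 0.89), ([0.477, -0.06, 0.08], 0.71), ([0.564, -0.447, 0.025], 0.68)]
side pull_face [([0.366, -0.247, 0.024], 0.88), ([0.436, -0.056, 0.076], 0.85), ([0.558, -0.484, 0.021], 0.7), ([0.645, -0.279, -0.002], 0.17)]
side patch [([0.437, -0.057, 0.075], 0.64)]
side tin [([0.452, -0.061, 0.0], 0.59), ([0.501, 0.328, 0.001], 0.56)]
side hammer [([0.669, 0.088, -0.002], 0.68)]
side spanner [([0.643, -0.276, 0.001], 0.62)]
top pull_grip [([0.569, -0.452, 0.024], 0.82), ([0.359, -0.277, 0.021], 0.8)]
top pull_face [([0.567, -0.486, 0.023], 0.75), ([0.369, -0.245, 0.025], 0.71)]
top patch [([0.5, 0.326, 0.001], 0.43)]
top tin [([0.501, 0.326, 0.002], 0.97)]
top hammer [([0.669, 0.09, -0.002], 0.82)]
top spanner [([0.644, -0.275, 0.0], 0.97)]
[11.64 -1.68 -1.76 -0.17 -2.4   0.04] lat cop -0.0030932960778284626 ty/fx -0.20599814058301125
t 17.25 pos [ 0.4841 -0.0626  0.0665] x [ 0.    -0.001 -1.   ] y [ 0.153  0.988 -0.001] yang 81.2 F [11.1 -2.  -1.6] T [-0.13 -2.4   0.04] gap 0.0148 q [-0.4  -0.21 -0.5   1.27 -0.   -0.24]
```

View pics/x1.png

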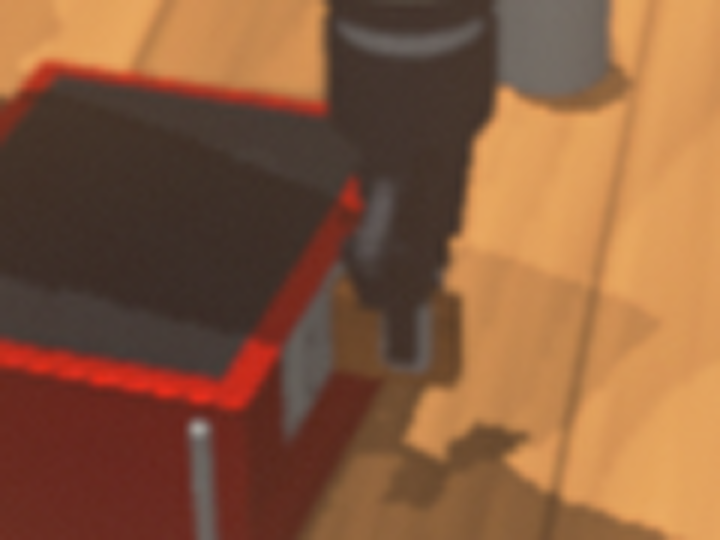

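View pics/x2.png

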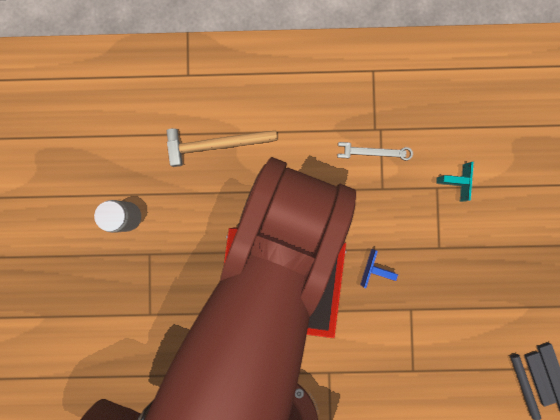

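```bash
python3 - <<'E'
from h import *
d=capture("side");crop(d,240,195,40,45,13,"pics/y1.png")
th=np.radians(-8.5);xv=np.array([np.cos(th),np.sin(th),0]);yv=np.array([-xv[1],xv[0],0])
s=sense();tc=np.array(s["tool_pos"]);f=tc-.0425*xv;f[2]=.0765
Q=lambda X:((proj(d,X)-[240,195]+.5)*13-.5).round(0)
p0=np.array([.450,-.0585,0]);p=p0+xv*((f-p0)@xv);p[2]=.076
print("lat face-patch",(f-p)@yv)
for a in(-1,1):
  for b in(-1,1):print(a,b,"patch",Q(p+a*.054*yv+[0,0,b*.032]),"plateface",Q(f+a*.045*yv+[0,0,b*.023]),"platefront",Q(f+.005*xv+a*.045*yv+[0,0,b*.023]))
E
```

```text
lat face-patch 0.0009880236318485273
-1 -1 patch [ 95. 513.] plateface [110. 450.] platefront [132. 454.]
-1 1 patch [ 85. 262.] plateface [103. 269.] platefront [126. 274.]
1 -1 patch [258. 234.] plateface [246. 218.] platefront [268. 222.]
1 1 patch [253.  -9.] plateface [242.  43.] platefront [264.  47.]
```

View pics/y1.png

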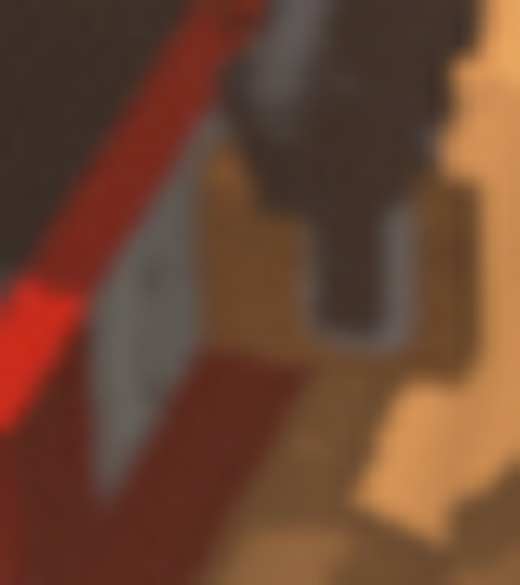

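```bash
python3 - <<'E'
from h import *
im=np.mean([capture("side")["pixels"].astype(float) for _ in range(8)],0)[212:237,244:262]
im=np.clip((im-60)*255/75,0,255).astype(np.uint8)
cv2.imwrite("pics/y2.png",cv2.resize(im[:,:,::-1],None,fx=24,fy=24,interpolation=cv2.INTER_LINEAR))
E
```

```text
(no output)
```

View pics/y2.png

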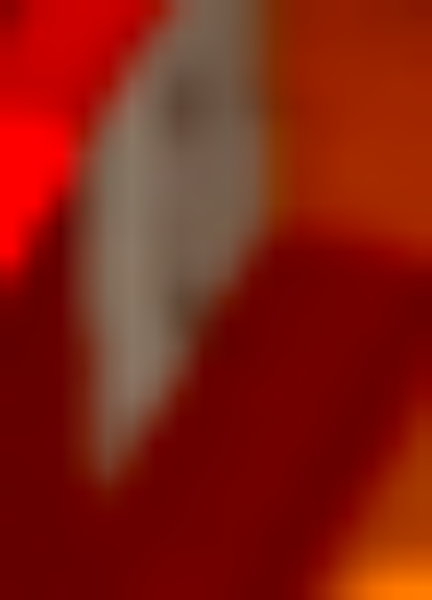

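```bash
python3 avg.py; python3 -c "
from rig import r;print(r.hand_in())"
```

```text
[11.29 -1.64 -2.03 -0.17 -2.4   0.04] lat cop -0.0035162228434633715 ty/fx -0.21255591353680844
t 17.9 pos [ 0.4841 -0.0626  0.0664] x [ 0.    -0.001 -1.   ] y [ 0.153  0.988 -0.001] yang 81.2 F [11.4 -2.4 -1.6] T [-0.2  -2.36  0.04] gap 0.0149 q [-0.4  -0.21 -0.5   1.27 -0.   -0.24]
the job is handed in; nothing more can be done
None
```

I pushed the drawer home with the shut fingers; pictures from both cameras showed it flush with the chest. I then picked up the pull by its wooden grip and pressed its plate onto the bare patch. I handed the job in at about 18 s, still holding it there.

- **Push:** the last averages put the force square to the drawer front at about 11.4 to 11.8 N. The vertical force was only about the pull's own weight.
- **Flatness:** the plate first bore on one edge. I corrected it with small turns of about 0.6° about the vertical and 0.3° in tilt, until the pressure sat near the plate's middle.
- **Position:** by calculation and in the close crop, the plate lies inside the patch with about 6 to 9 mm to spare on each side.
- **Bystanders:** the tin, hammer and spanner are where they were.

Three checks were weaker or disagreed:

- **Sideways position of the patch:** my own pixel measurements from the side camera put it about 7 to 9 mm further left (+y) than the top camera and the networks did. I went with the latter. If the side camera were right, the plate would sit right at the edge of the patch. The close crop of the pressed plate supports the choice I made.
- **Drawer closing:** while closing the drawer, the fingers also met the chest's edge, with at most 21 N on the wrist.
- **Detent:** I did not sense the click separately. I judged it by the drawer staying flush after I let go.

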